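# Let the refill can out of the gravity dispenser

### The job

One lane of the three-lane dispenser holds the long refill can with a nozzle. Press down the thumb pad of that lane's rocking lever so that its gate lifts, keep it down until the can has rolled into the tray, then let the lever come back up so that the gate is closed. Do not touch the can itself, leave the other two levers and the pieces in their lanes alone, and do not disturb the things standing around.

Things in the scene. Friction and masses are not known exactly. Their poses are not given: they have to be found in the camera images.
- dispenser: Plywood dispenser fixed on the desk, 360 mm long (own x -190 to +170 mm), 264 mm wide. Origin on the desk; own +x is the way the stock rolls (away from the robot, give or take the yaw), y left, z up. Three lanes along x, centred at y = +84 (left), 0 (middle), -84 mm (right), 72 mm wide inside, parted by 12 mm dividers (tops at z = 70 mm by the chutes, 45 mm by the tray).
- gates (a point): Middle lane's gate, lower edge. Each lane has a clear plastic gate plate (56 mm wide, dark lower edge) at own x = +15 mm, lower edge at z = 48 mm, on the far end of its lever. The chute floors slope down 10 degrees to +x, from x = -70 to +50 mm, ending at z = 30 mm.
- tray (a point): Centre of the tray floor (6 mm above the desk). The tray spans dispenser x = +50 to +170 mm, one bay per lane, end wall 45 mm high.
- shaft (a point): Middle of the shaft on which the three levers rock, along the dispenser's y, at x = -75 mm, z = 105 mm; its posts on the dividers reach z = 117 mm. The thumb pads stand free on the robot's side of it, with only the 6 mm base plate under them.
- refill_can: Plain white plastic refill can, the longest piece, alone in having a nozzle: cylinder 44 mm across, 50 mm long, nozzle 18 mm across, 12 mm long on one end; 0.12 kg. Origin on its axis, half way along the 62 mm; it turns as it rolls. Starts lying across a lane (any of the three) against the gate, origin at dispenser x = -8, z = 63 mm; in the tray at z = about 28 mm.
- tin: Short plain white plastic tin, a cylinder 44 mm in diameter and 28 mm long, in another lane; origin at its centre. To be left.
- spool: White plastic spool: two flanges 44 mm in diameter on a thin core (20 mm), 44 mm long, in another lane; origin at its centre. To be left.
- spray_bottle: White trigger spray bottle, 72 mm in diameter, about 200 mm tall, standing beside the dispenser; origin under its centre. Bystander.
- mug: White mug, 80 mm in diameter, 90 mm tall, beside the dispenser; origin under its centre. Bystander.
- scrub_brush: Hand brush lying on the desk beside the dispenser; origin on the desk under it. Bystander.
- tape_roll: Empty cardboard tape core lying flat, 90 mm in diameter, 24 mm tall, beside the dispenser; origin under its centre. Bystander.
- lever_left (a joint): Rocking lever over the left lane (y = +84 mm): 0 with the gate down, grows as its thumb pad is pressed, stop at 0.5 rad (28 degrees). The can passes under the gate from about 0.33 rad; hold it near the stop, the can needs about a second. Pressing takes about 3 N at first, 6 N at the stop; a spring brings it back.
- pad_left (a point): Centre of the top face of the left lever's thumb pad: black rubber disc 32 mm in diameter on the lever's end on the robot's side, 85 mm from the shaft, 114 mm above the desk when up; at the stop it has gone down by about 42 mm and forward by about 6 mm (towards the dispenser's +x).
- lever_middle (a joint): Rocking lever over the middle lane (y = +0 mm): 0 with the gate down, grows as its thumb pad is pressed, stop at 0.5 rad (28 degrees). The can passes under the gate from about 0.33 rad; hold it near the stop, the can needs about a second. Pressing takes about 3 N at first, 6 N at the stop; a spring brings it back.
- pad_middle (a point): Centre of the top face of the middle lever's thumb pad: black rubber disc 32 mm in diameter on the lever's end on the robot's side, 85 mm from the shaft, 114 mm above the desk when up; at the stop it has gone down by about 42 mm and forward by about 6 mm (towards the dispenser's +x).
- lever_right (a joint): Rocking lever over the right lane (y = -84 mm): 0 with the gate down, grows as its thumb pad is pressed, stop at 0.5 rad (28 degrees). The can passes under the gate from about 0.33 rad; hold it near the stop, the can needs about a second. Pressing takes about 3 N at first, 6 N at the stop; a spring brings it back.
- pad_right (a point): Centre of the top face of the right lever's thumb pad: black rubber disc 32 mm in diameter on the lever's end on the robot's side, 85 mm from the shaft, 114 mm above the desk when up; at the stop it has gone down by about 42 mm and forward by about 6 mm (towards the dispenser's +x).
Not all that is in view belongs to the job. Leave any black look-alike of the tin alone. What is shaped like the spool but orange is not meant.

How it is judged:
On the way, in this order (a step that is already met when the one before it is completed fails the run):
1. the lever of the can's lane is pressed (beyond 0.2 rad) while the can is still on the chute (x of refill_can in the frame of dispenser below 0.04 m and ((value of joint lever_left above 0.2 rad and y of refill_can in the frame of dispenser between 0.042 and 0.126 m) or (value of joint lever_middle above 0.2 rad and y of refill_can in the frame of dispenser between -0.042 and 0.042 m) or (value of joint lever_right above 0.2 rad and y of refill_can in the frame of dispenser between -0.126 and -0.042 m))), for 0.05 s.
2. the can has rolled into the tray (x of refill_can in the frame of dispenser between 0.06 and 0.165 m and z of refill_can in the frame of dispenser between 0.015 and 0.036 m and y of refill_can in the frame of dispenser between -0.13 and 0.13 m), for 0.2 s.
At the end, for the whole second after the job is handed in: The refill can lies at rest in the tray (its origin 60 to 165 mm ahead of the dispenser's origin, within its width, 15 to 36 mm above the desk), all three levers are back up within 0.05 rad so that the gates are closed, and the tin and the spool are still behind their gates (all of step 2 and linear speed of refill_can below 0.02 m/s and value of joint each of lever_left, lever_middle, lever_right below 0.05 rad and x of each of tin, spool in the frame of dispenser below 0.01 m); the robot touches nothing.
It fails at once if the can is touched by the fingers or the arm (contact force between any of the fingers, the arm and refill_can above 0.5 N).
It fails at once if the can is lifted (origin over 90 mm above the desk) (z of refill_can in the frame of dispenser above 0.09 m).
It fails at once if a lever of another lane is pressed beyond 0.12 rad ((value of joint lever_left above 0.12 rad and not (y of refill_can in the frame of dispenser between 0.042 and 0.126 m)) or (value of joint lever_middle above 0.12 rad and not (y of refill_can in the frame of dispenser between -0.042 and 0.042 m)) or (value of joint lever_right above 0.12 rad and not (y of refill_can in the frame of dispenser between -0.126 and -0.042 m))).
It fails at once if the tin or the spool is moved by more than 20 mm (distance of any of tin, spool from where it was at the start of the episode above 0.02 m).
It fails at once if a bystander is moved by more than 30 mm or knocked over (distance of any of spray_bottle, mug, scrub_brush, tape_roll from where it was at the start of the episode above 0.03 m or angle between any of spray_bottle, mug's own z axis and vertical above 0.4 rad).
It also fails if it takes over 32 s, if anything falls off the work surface, if the arm or the gripper's body presses on something with over 40 N, if the wrist force passes 120 N, or if a joint passes its speed limit or range.

### The arm

A 6-joint arm with a two-finger parallel gripper is mounted at the origin on the work surface. World frame = base frame: x ahead of the robot, y to its left, z up, the work surface at z = 0. Lengths are in m, angles in rad, forces in N, time in s.
With the tool pointing down it reaches from about 0.35 to 0.975 m from the base axis. Payload 4.9 kg.
Tool frame: the origin (TCP) lies at the very end of the fingers, on their centre line; the grasp point (between the pads) lies behind it (manip.pinch_z is the y of the grasp point in the tool frame, in m); y points along the fingers, x is the direction in which the jaws open and shut, and the axes are right-handed (so a half turn about y gives the same grasp; the last joint's range is limited). The gripper opens to 85 mm and grips with 20 to 120 N. Pads are 22 mm wide; open, the fingers measure 114 mm over their backs; the gripper's body (76 mm by 85 mm) begins 54 mm behind the grasp point. The pads swing forward as they close: fully open they stand 13 mm farther back than shut.
Start: joints at [-1.314, 0.053, 1.613, -0, 1.476, -0.119], TCP at [0.229, -0.581, 0.231] pointing down, gripper open.
Joint ranges: [-3.01, 3.01], [-1.01, 2.22], [0.06, 2.58], [-1.02, 4.17], [0.09, 2.62], [-3.14, 3.14]. Speed limits (rad/s): [2.57, 2.57, 3.14, 3.14, 3.14, 3.14].

### API

Orientations are given as a unit quaternion [w, x, y, z].
In Python, from plant import manip gives the robot as it stands.
- The arm moves only by the tool drive_tool, never from a script. Its argument "motion" is a list of rows, each a list of 3 entries, a list of its own where there are three numbers: the shift along the tool's x, y, z in units of 25 mm (1.0 is 25 mm), then the turn, a rotation vector about the tool's x, y, z in units of 5 degrees (1.0 is 5 degrees), then the closure, from -1 (fully open) to 1 (shut). A call has 1 to 12 rows; each row shifts and turns the commanded pose from where the row before left it, along the tool's axes as they then stand; what a row does not reach is not made up. A row lasts 1/10 s, in which the tool goes at most 50 mm and 8.59 degrees, less where a joint would pass 70% of its speed; a pose out of reach is approached as far as the arm can. A call is refused whole if a number of a shift passes 1 or a number of a turn 1, either way. A call with a gripper value outside its range is refused whole. The fingers move at their own pace and stop on an object; the grip force is fixed at half the most. Time passes only in rows, so rows that do not move let the fingers close. It gives the time, the measured TCP pose, the force and the opening at its end, in the units of the state.
- manip.state(): the state, without advancing time (a new reading comes with each control period).
- manip.grab_frame(name): name is "side" or "top"; returns a dict with "img" (400x640x3 uint8, blue, green, red), "range_z" (400x640 float32, m along the optical axis (not along the pixel's ray), 0 where there is no reading), "camera_matrix" (3x3 intrinsics, pixels), "world_from_camera" (4x4, takes a point from camera to world coordinates). Camera axes: x right, y down, z forward; pixel columns grow to the right and rows downward; lengths in m; the calibration is good to about 2 mm. A picture is of the moment at which its call begins.
- manip.job_done(): hands the job in, once; it reports no verdict.
The state is a dict: "time": time; "joint_pos": joint angles; "joint_vel": joint speeds; "joint_efforts": joint torques, N m; "tool_pos": TCP position; "tool_rot": TCP orientation; "contact_force": force on the tool from outside, world axes, zero at the start; "ft_torque": the same for the moment, N m; "gripper_width": opening from 0.0 (shut) to 1.0 (fully open).
Only numpy, scipy, OpenCV 4.12 (cv2) and the standard library are available. Lean on these libraries where they do the work, as an engineer would, in place of code of your own. Each camera call takes 0.05 s, during which the arm holds its last target. There are 200 camera calls.

## Working session

There is one attempt and no reset: what is moved stays moved. The work goes in short steps, Python scripts to look and compute and a tool call to move; the robot and the scene stay as the last step left them, time stands still between calls to the robot, and variables do not carry over. Pictures are saved under pics/ and viewed, about 8 in all and at most 12, crops included, and the job is handed in when it is done.

Besides the shell and the picture viewer there is one more tool, called after "Emit:" as name(argument=value, ...) on one line, values as JSON. drive_tool: Moves the arm, as the interface text tells. Its arguments: {"type":"object","properties":{"motion":{"type":"array","items":{"type":"array"}}},"required":["motion"]}

```bash
mkdir -p pics; ls
python3 - <<'E'
from plant import manip
import cv2,numpy as np
s=manip.state();print(s['time'],s['tool_pos'],s['tool_rot'],s['contact_force'],manip.pinch_z)
for n in('top','side'):
    f=manip.grab_frame(n);cv2.imwrite(f'pics/{n}0.png',f['img']);np.savez(f'pics/{n}0.npz',**f)
    print(n,f['camera_matrix'].tolist(),f['world_from_camera'].round(3).tolist())
E
```

```text
pics
0.0 [ 0.22920746 -0.58075884  0.23003466] [ 0.58508978 -0.58408903  0.39837823 -0.39724645] [0.88641911 0.24821453 0.24545126] -0.0187
top [[416.21188357691875, 0.0, 315.7329771478271], [0.0, 416.21188357691875, 208.1162259639786], [0.0, 0.0, 1.0]] [[0.013, -0.997, 0.08, 0.448], [-1.0, -0.013, 0.005, 0.02], [-0.004, -0.08, -0.997, 1.259], [0.0, 0.0, 0.0, 1.0]]
side [[504.16036754282607, 0.0, 327.6291136486881], [0.0, 504.16036754282607, 196.89980262448097], [0.0, 0.0, 1.0]] [[-0.92, -0.26, 0.294, 0.207], [-0.392, 0.635, -0.666, 0.872], [-0.013, -0.728, -0.686, 0.946], [0.0, 0.0, 0.0, 1.0]]
```

View pics/top0.png

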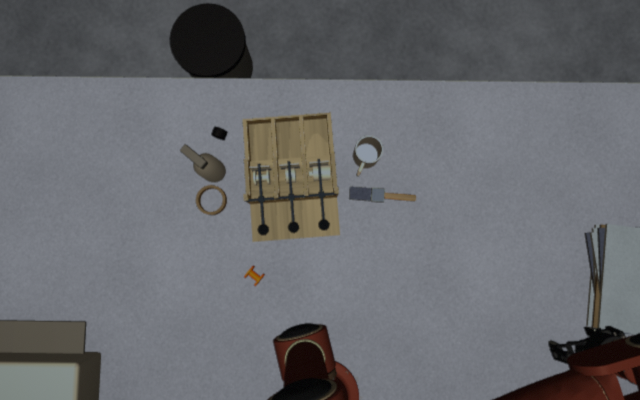

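View pics/side0.png

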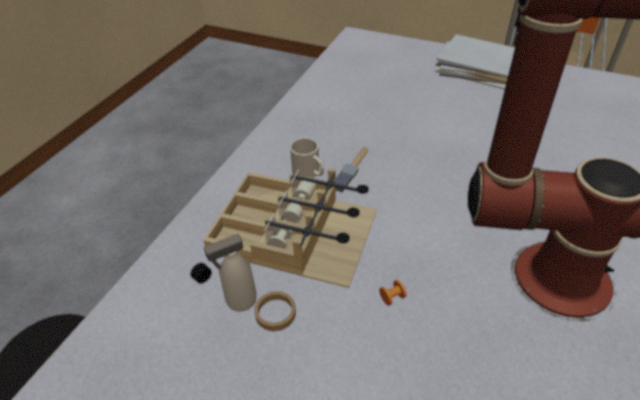

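The top view shows the dispenser, with pads at about (263,230), (293,227) and (324,225) and white pieces at about (262,175), (290,172) and (320,171). The spray bottle, tape, mug and brush are clear of the pads' near side. Next I'll zoom in on the pieces and compute the pad positions.

```bash
cat > h.py <<'E'
import numpy as np,cv2
def ray(f,u,v,z):
    K,T=f['camera_matrix'],f['world_from_camera']
    d=T[:3,:3]@np.linalg.solve(K,[u,v,1.]);o=T[:3,3]
    return o+d*(z-o[2])/d[2]
E
python3 - <<'E'
from h import *
t=np.load('pics/top0.npz');s=np.load('pics/side0.npz')
a=cv2.resize(t['img'][150:250,235:350],None,fx=5,fy=5,interpolation=cv2.INTER_CUBIC)
b=cv2.resize(s['img'][160:260,250:380],None,fx=5,fy=5,interpolation=cv2.INTER_CUBIC)
cv2.imwrite('pics/tz.png',cv2.convertScaleAbs(a,alpha=1.3));cv2.imwrite('pics/sz.png',cv2.convertScaleAbs(b,alpha=1.3))
for n,f,(x0,x1,y0,y1) in(('top',t,(250,340,215,245)),('side',s,(330,380,180,250))):
    m=(f['img'][y0:y1,x0:x1].max(2)<45).astype(np.uint8)
    m=cv2.morphologyEx(m,cv2.MORPH_OPEN,cv2.getStructuringElement(cv2.MORPH_ELLIPSE,(7,7) if n=='top' else (5,5)))
    k,_,st,c=cv2.connectedComponentsWithStats(m)
    for i in range(1,k):
        u,v=c[i]+[x0,y0];print(n,(u,v),st[i],ray(f,u,v,.114).round(4), f['range_z'][int(v),int(u)])
E
```

```text
top (np.float64(323.5), np.float64(224.5)) [69  5 10 10 72] [0.4952 0.0032 0.114 ] 1.1449989
top (np.float64(293.31081081081084), np.float64(226.66216216216216)) [39  7 10 10 74] [0.4882 0.0862 0.114 ] 1.1444899
top (np.float64(262.7922077922078), np.float64(229.0)) [ 9  9  9 11 77] [0.4806 0.17   0.114 ] 1.1451093
side (np.float64(361.74), np.float64(188.8)) [27  6 10  7 50] [0.4974 0.006  0.114 ] 1.2338178
side (np.float64(352.8392857142857), np.float64(211.91071428571428)) [18 29 10  7 56] [0.4888 0.0888 0.114 ] 1.1759076
side (np.float64(342.2676056338028), np.float64(237.5211267605634)) [ 7 54 11  8 71] [0.4817 0.1726 0.114 ] 1.114925
```

View pics/tz.png

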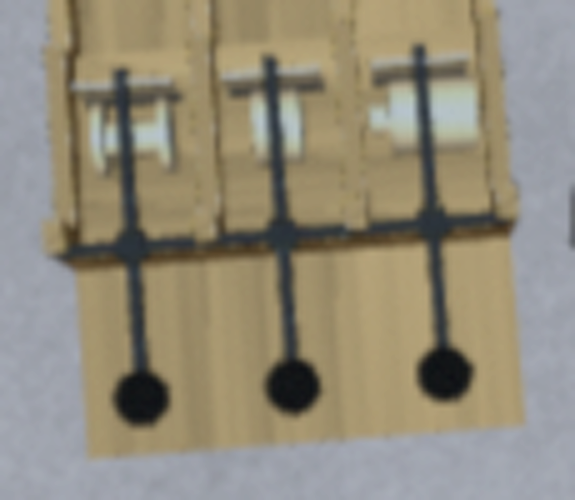

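View pics/sz.png

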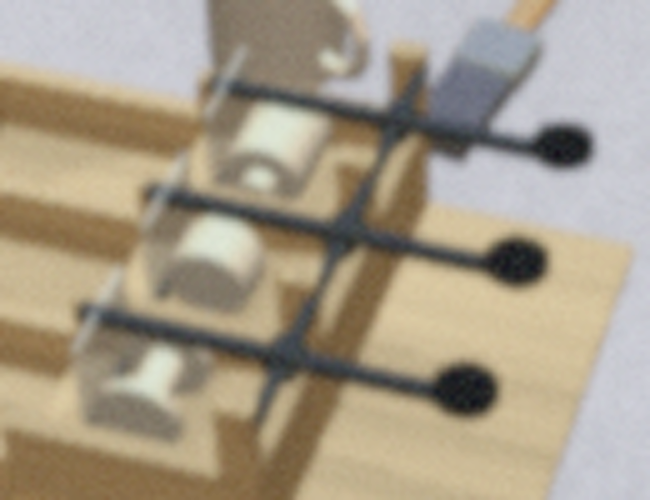

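The zooms show the spool in the left lane, the short tin in the middle, and the long can in the right lane with its nozzle towards the left. The right pad is at about (0.496, 0.0045, 0.114), averaging the two views. Next is the shift in tool axes.

Run:
```python
from plant import manip
import numpy as np
from scipy.spatial.transform import Rotation as R
s=manip.state();q=s['tool_rot'];r=R.from_quat(q,scalar_first=True).as_matrix()
print(r.round(3));print(r.T@(np.array([.496,.0045,.150])-s['tool_pos'])/.025)
```

```text
[[ 0.367 -0.001  0.93 ]
 [-0.93   0.002  0.367]
 [-0.002 -1.     0.   ]]
[-17.85752745   3.24344969  18.51864341]
```

Emit:
drive_tool(motion=[[[-0.5,0,0.5],[0,0,0],1],[[-0.9,0.1,0.93],[0,0,0],1],[[-0.9,0.1,0.93],[0,0,0],1],[[-0.9,0.1,0.93],[0,0,0],1],[[-0.9,0.1,0.93],[0,0,0],1],[[-0.9,0.1,0.93],[0,0,0],1],[[-0.9,0.1,0.93],[0,0,0],1],[[-0.9,0.1,0.93],[0,0,0],1],[[-0.9,0.1,0.93],[0,0,0],1],[[-0.9,0.1,0.93],[0,0,0],1],[[-0.9,0.1,0.93],[0,0,0],1],[[-0.5,0,0.5],[0,0,0],1]])

```text
time: 1.3
tool_pos: [0.3773, -0.2511, 0.2054]
tool_rot: [0.585, -0.585, 0.398, -0.397]
contact_force: [-0.5, -0.6, -0.2]
gripper_width: 0.001
```

Emit:
drive_tool(motion=[[[-0.5,0.1,0.5],[0,0,0],1],[[-0.9,0.2,0.95],[0,0,0],1],[[-0.9,0.2,0.95],[0,0,0],1],[[-0.9,0.2,0.95],[0,0,0],1],[[-0.9,0.2,0.95],[0,0,0],1],[[-0.9,0.2,0.95],[0,0,0],1],[[-0.9,0.2,0.95],[0,0,0],1],[[-0.9,0.2,0.95],[0,0,0],1],[[-0.6,0.3,0.6],[0,0,0],1],[[-0.37,0.2,0.42],[0,0,0],1],[[0,0,0],[0,0,0],1],[[0,0,0],[0,0,0],1]])

```text
time: 2.5
tool_pos: [0.4954, 0.0012, 0.1562]
tool_rot: [-0.584, 0.585, -0.398, 0.398]
contact_force: [-0.7, -0.3, 0.5]
gripper_width: 0.004
```

Run:
```python
from plant import manip
from h import *
s=manip.state();print(s['time'],s['tool_pos'],s['contact_force'])
f=manip.grab_frame('side');cv2.imwrite('pics/s1.png',cv2.resize(f['img'][100:270,230:430],None,fx=3.5,fy=3.5,interpolation=cv2.INTER_CUBIC))
```

```text
2.5 [0.49540549 0.00121215 0.1561621 ] [-0.70349295 -0.29559463  0.50888621]
```

View pics/s1.png

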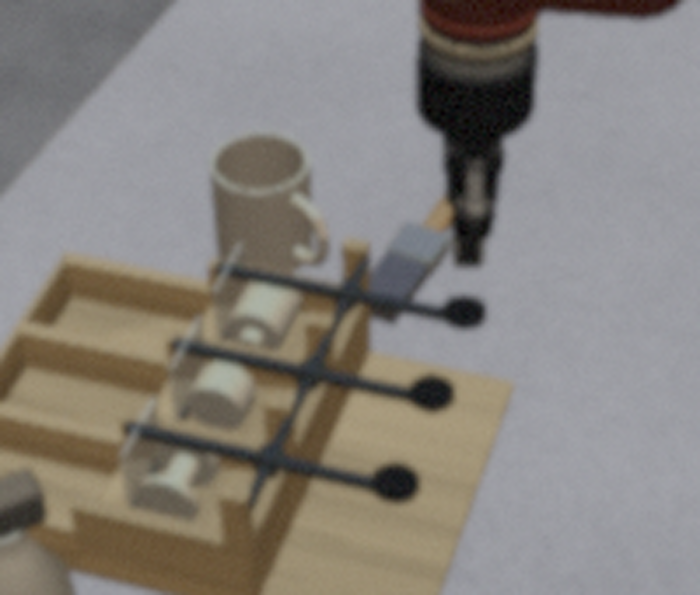

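The shut fingertips are right above the right pad (tip at crop (468,262), pad at (465,312)). I'll correct y by +3 mm and descend, following the pad's forward arc.

Emit:
drive_tool(motion=[[[-0.12,0.3,0.05],[0,0,0],1],[[0,0.5,0],[0,0,0],1],[[0,0.5,0],[0,0,0],1],[[0,0.4,0],[0,0,0],1],[[0,0.3,0.03],[0,0,0],1],[[0.02,0.3,0.05],[0,0,0],1],[[0.02,0.3,0.05],[0,0,0],1],[[0,0.1,0.02],[0,0,0],1],[[0,0,0],[0,0,0],1]])

```text
time: 3.45
tool_pos: [0.4992, 0.005, 0.0882]
tool_rot: [-0.584, 0.585, -0.398, 0.397]
contact_force: [-6.6, -1.0, 3.7]
gripper_width: -0.0
```

Run:
```python
from plant import manip
from h import *
f=manip.grab_frame('side');cv2.imwrite('pics/s2.png',cv2.resize(f['img'][140:250,270:390],None,fx=5,fy=5,interpolation=cv2.INTER_CUBIC))
s=manip.state();print(s['time'],s['tool_pos'],s['contact_force'])
```

```text
3.5 [0.49926896 0.00502241 0.08854902] [-5.4242665   0.03989945  4.16352427]
```

View pics/s2.png

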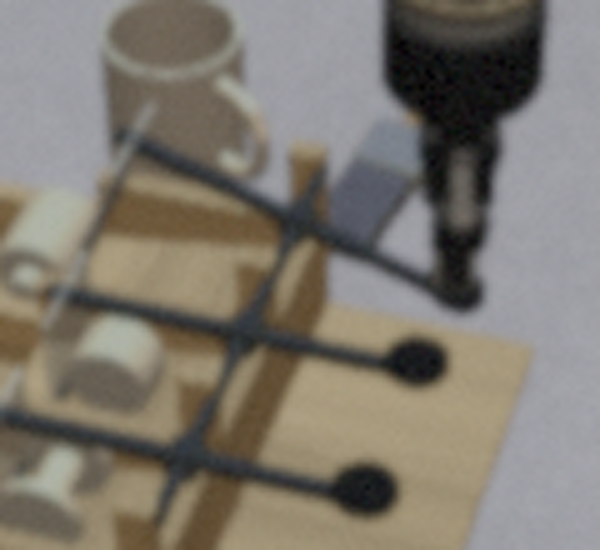

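The finger sits on the pad, the lever is well tilted and the can is already rolling past the gate line. I'll press slightly deeper and hold.

Emit:
drive_tool(motion=[[[0,0.15,-0.05],[0,0,0],1],[[0,0.1,-0.05],[0,0,0],1],[[0,0,0],[0,0,0],1],[[0,0,0],[0,0,0],1],[[0,0,0],[0,0,0],1],[[0,0,0],[0,0,0],1],[[0,0,0],[0,0,0],1],[[0,0,0],[0,0,0],1],[[0,0,0],[0,0,0],1],[[0,0,0],[0,0,0],1],[[0,0,0],[0,0,0],1],[[0,0,0],[0,0,0],1]])

```text
time: 4.7
tool_pos: [0.4996, 0.0045, 0.0843]
tool_rot: [0.586, -0.583, 0.396, -0.399]
contact_force: [-0.7, 1.2, 5.2]
gripper_width: 0.002
```

Run:
```python
from plant import manip
from h import *
f=manip.grab_frame('side');cv2.imwrite('pics/s3.png',cv2.resize(f['img'][130:280,190:390],None,fx=3.5,fy=3.5,interpolation=cv2.INTER_CUBIC))
s=manip.state();print(s['time'],s['tool_pos'],s['contact_force'])
```

```text
4.75 [0.49960018 0.0044959  0.08433043] [-0.60465254  1.17219735  5.80840554]
```

View pics/s3.png

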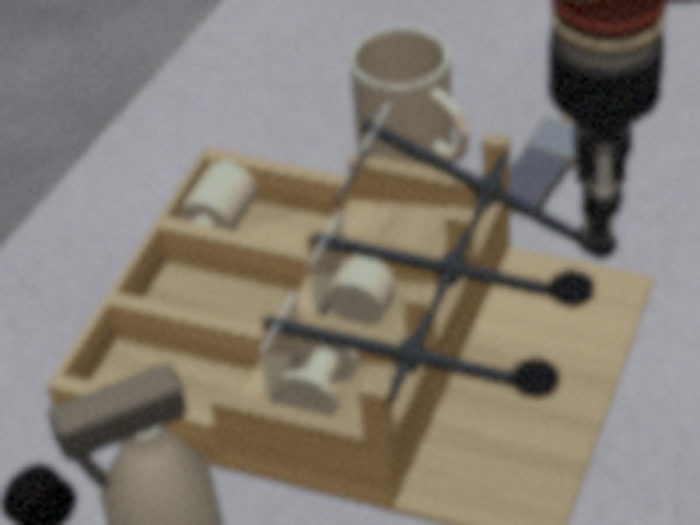

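The can lies in the tray's right bay against the end wall (crop (220,190)), and the tin and spool are unmoved. I'll let the lever up slowly and lift clear.

Emit:
drive_tool(motion=[[[0,-0.2,-0.05],[0,0,0],1],[[0,-0.3,-0.05],[0,0,0],1],[[0,-0.3,-0.05],[0,0,0],1],[[0,-0.3,-0.03],[0,0,0],1],[[0,-0.3,0],[0,0,0],1],[[0,-0.5,0],[0,0,0],1],[[0,-0.8,0],[0,0,0],1],[[0,-0.8,0],[0,0,0],1],[[0,-0.8,0],[0,0,0],1],[[0,-0.4,0],[0,0,0],1],[[0,0,0],[0,0,0],1],[[0,0,0],[0,0,0],1]])

```text
time: 5.95
tool_pos: [0.4927, 0.0025, 0.1992]
tool_rot: [-0.584, 0.585, -0.398, 0.397]
contact_force: [0.5, -0.3, -0.3]
gripper_width: -0.004
```

Run:
```python
from plant import manip
from h import *
f=manip.grab_frame('side');cv2.imwrite('pics/s4.png',cv2.resize(f['img'][130:280,190:390],None,fx=3.5,fy=3.5,interpolation=cv2.INTER_CUBIC))
x0,x1,y0,y1=330,380,180,250
m=(f['img'][y0:y1,x0:x1].max(2)<45).astype(np.uint8)
m=cv2.morphologyEx(m,cv2.MORPH_OPEN,cv2.getStructuringElement(cv2.MORPH_ELLIPSE,(5,5)))
print((cv2.connectedComponentsWithStats(m)[3][1:]+[x0,y0]).round(1))
s=manip.state();print(s['time'],s['tool_pos'],s['contact_force'])
```

```text
[[361.7 188.8]
 [352.7 212. ]
 [342.3 237.4]]
6.0 [0.49245866 0.00253473 0.19866151] [0.1552755  0.13254138 0.23765944]
```

View pics/s4.png

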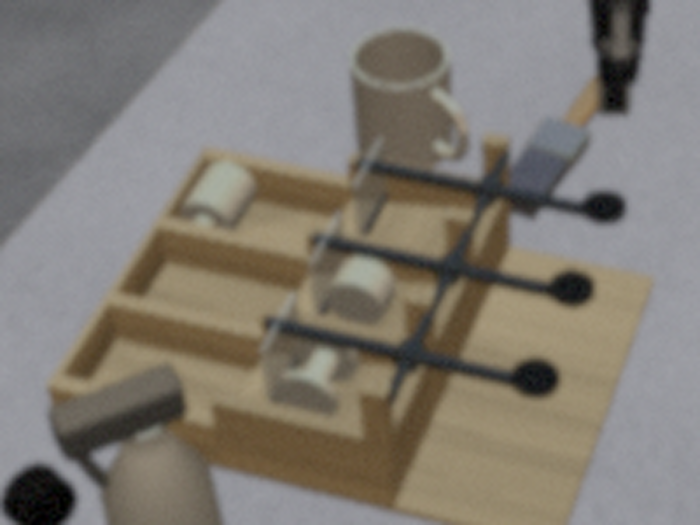

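All three pads are back at their starting pixels to within 0.1–0.2 px. The can is unmoved in the tray, the gates are down, and the tool is clear of everything.

```bash
python3 -c "
from plant import manip
print(manip.job_done())"
```

```text
the job is handed in; nothing more can be done
None
```

The refill can is in the tray and all three gates are closed; I handed the job in at about 6 s of the 32 s allowed. `job_done()` gives no verdict, so this rests on my own checks.

**What I did:** I found the can, the piece with the nozzle, in the right lane. I pressed that lane's thumb pad with the shut fingertips and held it down for over a second while the can rolled out. Then I let the lever up slowly and lifted the fingers clear.

**Last checks:**
- **Can:** it lies against the end wall of the tray's right bay, in the same place before and after I released the lever.
- **Levers:** all three pads are back at their starting image positions to within 0.2 px.
- **Other pieces:** the tin and spool are still behind their gates. The mug, spray bottle and brush look undisturbed. The tape roll was outside the last picture, but the arm never went near it.
- **Robot:** the tool is about 85 mm above the pad, with contact force near zero.

**One oddity:** midway through the press the force sensor showed about 6.6 N of sideways force, from the flat fingertip resting on the tilted pad. I eased the tool back slightly and it dropped to about 0.7 N, with roughly 5–6 N pressing down. Nothing failed.

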